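Prove the clip bar's clamp screw, then hang the sieve in its clips

TASK

Before anything more is hung on the sloping utensil rack, check that the clamp screw of its clip bar holds: lean on the black wing knob clockwise, with about half a newton-metre, for a second so that it winds up on its rubber cushion while the screw and its washer do not turn, then let the knob spring back. Then pick up the green plastic sieve by its handle and snap the handle down into one of the two free pairs of spring clips, bowl towards the top of the slope and handle lying straight and centred in both clips, and let go. Leave the tumbler, ramekins and canister standing where they are.

Things in the scene. Friction and masses are not known exactly. Their poses are not given: they have to be found in the camera images.
- clipbar: Aluminium clip bar, 100 mm up the slope by 300 mm along, held on the face of a white sloping rack by one clamp screw at its left (+y) end. Origin: centre of its top face. Axes: x up the slope, away from the robot (30 degrees above level); y along the row; z out of the face, 30 degrees from vertical, leaning towards the robot. Three pairs of steel spring clips stand on it in a row.
- knob_grip (a point): Black wing knob of the clamp screw: flat paddle 50 mm long, 9 mm thick, 27 mm tall. The point is on the screw's axis, 31 mm above the bar's face, 7 mm below the paddle's top edge; the flats reach down to 11 mm above the bar, where a 16 mm hub begins. z: screw axis, out of the face (same as the bar's z); x: along the paddle; y: across it. Clockwise from outside is a negative turn about z.
- knob (a joint): Wind-up of the knob on its rubber cushion relative to the screw, rad; 0 at rest, positive clockwise (tightening). A spring of 2.5 N m per rad: 0.2 rad (11 degrees) is 0.5 N m. It springs back when let go. Above 1.0 N m (0.4 rad) the screw itself would slip and turn.
- screw (a joint): Angle of the screw with its 36 mm steel washer, rad, positive clockwise; at 0 the knob's paddle lies straight up the slope. It stands between -0.6 and 0.6 and is already tight: it must stay as found.
- washer_mark (a point): Red mark near the rim of the steel washer, 17 mm from the screw's axis; it turns only if the screw turns.
- clips_a (a point): Free clip pair next to the clamp screw (80 mm from its axis): where the middle of the handle's axis belongs, 16 mm above the bar. Axes as the bar's. The pair's clips are 36 mm down and 36 mm up the slope, 14 mm wide (58 mm clear between). Prongs: mouth 23 mm wide 27 mm above the bar, lips 8 mm apart at 20 mm; a 12 mm handle pushed along -z snaps past them (about 10 N per pair) onto a hard saddle.
- clips_b (a point): The other free pair of clips, the same in all ways, 75 mm farther along the row (towards -y). 75 mm beyond it the third pair already holds a wooden spoon, fixed there, with a 12 mm handle.
- sieve_grip (a point): Middle of the sieve's straight round handle: 12 mm thick, 124 mm long (62 mm either way), its axis 10 mm above the counter as it lies. x axis: along the handle towards the bowl; z: up, away from the mouth. The sieve lies mouth down on its rim; 60 g or so, the handle does not touch the counter.
- sieve_bowl (a point): Centre of the sieve's bowl at the handle's height, 104 mm from the handle's middle; the rim is 76 mm across, the mesh dome rises to 28 mm above the counter.
- tumbler: Squat glass tumbler, 78 mm across and 78 mm tall; origin under its centre. Stays where it is.
- ramekin1: Orange ceramic ramekin, 86 mm across and 45 mm tall, beyond the sieve; origin under its centre. Stays where it is.
- ramekin2: The same, in front of the rack. Stays where it is.
- canister: Stainless steel canister with clip-on lid, 114 mm across, 156 mm tall, left of the rack; origin under its centre. Stays where it is.

How it is judged (in metres and radians):
On the way, in this order (a step that is already met when the one before it is completed fails the run):
1. the knob is wound up clockwise with at least 0.35 N m (0.14 rad) for half a second, the screw not turning (value of joint knob above 0.14 rad and distance of washer_mark from where it was at the start of the episode below 0.0015 m), for 0.5 s.
2. the knob is let go and has sprung back, the screw as it was (value of joint knob between -0.03 and 0.03 rad and contact force between the fingers and knob below 0.1 N and distance of washer_mark from where it was at the start of the episode below 0.0015 m), for 0.2 s.
3. the sieve's handle is snapped into both clips of a free pair, bowl up the slope (((y of sieve_grip in the frame of clips_a between -0.004 and 0.004 m and z of sieve_grip in the frame of clips_a between -0.003 and 0.003 m and x of sieve_grip in the frame of clips_a between -0.018 and 0.018 m and x of sieve_bowl in the frame of clips_a above 0.05 m and angle between the x axis of sieve_grip and the x axis of clips_a, either way round below 0.09 rad) or (y of sieve_grip in the frame of clips_b between -0.004 and 0.004 m and z of sieve_grip in the frame of clips_b between -0.003 and 0.003 m and x of sieve_grip in the frame of clips_b between -0.018 and 0.018 m and x of sieve_bowl in the frame of clips_b above 0.05 m and angle between the x axis of sieve_grip and the x axis of clips_b, either way round below 0.09 rad))), for 0.2 s.
At the end, for the whole second after the job is handed in: Sieve released, its handle down in both clips of one free pair (18 mm along, 4 across, 3 in height, 5 degrees), bowl up the slope; clamp screw not turned (washer mark within 1.5 mm), knob back at rest within 0.03 rad; tumbler, ramekins and canister upright (9 degrees) within 25 mm of their starts (((y of sieve_grip in the frame of clips_a between -0.004 and 0.004 m and z of sieve_grip in the frame of clips_a between -0.003 and 0.003 m and x of sieve_grip in the frame of clips_a between -0.018 and 0.018 m and x of sieve_bowl in the frame of clips_a above 0.05 m and angle between the x axis of sieve_grip and the x axis of clips_a, either way round below 0.09 rad) or (y of sieve_grip in the frame of clips_b between -0.004 and 0.004 m and z of sieve_grip in the frame of clips_b between -0.003 and 0.003 m and x of sieve_grip in the frame of clips_b between -0.018 and 0.018 m and x of sieve_bowl in the frame of clips_b above 0.05 m and angle between the x axis of sieve_grip and the x axis of clips_b, either way round below 0.09 rad)) and distance of washer_mark from where it was at the start of the episode below 0.0015 m and value of joint knob between -0.03 and 0.03 rad and distance of each of canister, tumbler, ramekin1, ramekin2 from where it was at the start of the episode below 0.025 m and angle between each of canister, tumbler, ramekin1, ramekin2's own z axis and vertical below 0.15 rad); the robot touches nothing.
It fails at once if the clamp screw turns (its washer mark moves more than 1.5 mm, 5 degrees) (not (distance of washer_mark from where it was at the start of the episode below 0.0015 m)).
It fails at once if the canister is shoved more than 25 mm or tipped over (distance of canister from where it was at the start of the episode above 0.025 m or angle between canister's own z axis and vertical above 0.5 rad).
It fails at once if the glass tumbler is shoved more than 25 mm or tipped over (distance of tumbler from where it was at the start of the episode above 0.025 m or angle between tumbler's own z axis and vertical above 0.5 rad).
It fails at once if the first ramekin is shoved more than 25 mm or tipped over (distance of ramekin1 from where it was at the start of the episode above 0.025 m or angle between ramekin1's own z axis and vertical above 0.5 rad).
It fails at once if the second ramekin is shoved more than 25 mm or tipped over (distance of ramekin2 from where it was at the start of the episode above 0.025 m or angle between ramekin2's own z axis and vertical above 0.5 rad).
It also fails if it takes over 53 s, if anything falls off the work surface, if the arm or the gripper's body presses on something with over 40 N, if the wrist force passes 120 N, or if a joint passes its speed limit or range.

ROBOT

A 6-joint arm with a two-finger parallel gripper is mounted at the origin on the work surface. World frame = base frame: x ahead of the robot, y to its left, z up, the work surface at z = 0. Lengths are in m, angles in degrees, forces in N, time in s.
With the tool pointing down it reaches from about 0.425 to 1.125 m from the base axis. Payload 14.9 kg.
Tool frame: the origin (TCP) lies on the centre line of the jaws, within the pads' length; the fingertips stand 25 mm ahead of it and the grasp point (between the pads) lies 6 mm ahead of it; z points along the fingers, y is the line along which they close (so a half turn about z gives the same grasp; the last joint's range is limited). The gripper opens to 91 mm and grips with 3 to 60 N. Pads are 32 mm wide; open, the fingers measure 118 mm over their backs; the gripper's body (76 mm by 178 mm) begins 60 mm behind the grasp point.
Start: joints at [61.404, 21.709, 99.362, -0, 58.929, -1.908], TCP at [0.314, 0.625, 0.239] pointing down, gripper open.
Joint ranges: [-158.91, 158.91], [-42.39, 125.64], [0.06, 152.35], [-60.88, 240.88], [17.5, 164.5], [-176.32, 176.32]. Speed limits (degrees/s): [108.29, 108.29, 136.94, 180, 180, 180].

INTERFACE

Orientations are given as a 3x3 rotation matrix whose columns are the frame's x, y, z axes.
In Python, from rig import sense, camera, close_job, recognise, cut_out, pinpoint gives the robot as it stands. The module is installed in compiled form; this text tells all that it offers.
- The arm moves only by the tool servo_tool, never from a script. Its argument "motion" is a list of rows, each a list of 2 entries, a list of its own where there are three numbers: the shift along the tool's x, y, z each as a share of 0.02 m, from -1 to 1, then the turn, a rotation vector about the tool's x, y, z each as a share of 0.1 rad, from -1 to 1. A call has 1 to 8 rows; each row shifts and turns the commanded pose from where the row before left it, along the tool's axes as they then stand; what a row does not reach is not made up. A row lasts 1/10 s, in which the tool goes at most 50 mm and 8.59 degrees, less where a joint would pass 70% of its speed; a pose out of reach is approached as far as the arm can. A call with a number of a shift or a turn outside -1 to 1 is refused whole. A call with a gripper value outside its range is refused whole. "hand" is the opening, from 0 (shut) to 1 (fully open), set as the call begins (left out, the last holds). The fingers move at their own pace and stop on an object; "newtons" is the grip in N (left out, the last holds). Time passes only in rows, so rows that do not move let the fingers close. It gives the time, the measured TCP pose, the force, the opening and the grip force at its end, in the units of the state.
- sense(): the state, without advancing time (a new reading comes with each control period).
- camera(name): name is "scene" or "top"; returns a dict with "img" (400x640x3 uint8, red, green, blue), "intrinsics" (3x3 intrinsics, pixels), "R" (3x3) and "t" (3): a world point X has camera coordinates R X + t. Camera axes: x right, y down, z forward; pixel columns grow to the right and rows downward; lengths in m; the calibration is good to about 2 mm. A picture is of the moment at which its call begins. There is no depth.
- close_job(): hands the job in; it is judged then, once.
Trained networks look in a picture, given as the dict that the camera call returned (one of the last four; its "shot" number tells which), for a name from the list of things; names that differ only in an ending like _2 or _b are one class to them, and where a whole thing is asked for, a point or a joint stands for the part that bears it (a point fixed in the world has none). Each returns a list of dicts, best first, with "score" (0 to 1); they miss things now and then, are a little off and sometimes report something else, mostly with a low value. They report only what shows in the picture. A call takes as long as a camera call.
- recognise(picture, thing): "at" ([x, y, z] in m, in world coordinates, good to about 4 mm: the middle of the surface that is visible of it).
- cut_out(picture, thing): "region" (400x640 bool, what is visible of it).
- pinpoint(picture, thing): "at" ([x, y, z] in m, in world coordinates, good to about 4 mm: a listed point, or the origin of a listed thing).
The state is a dict: "time_s": time; "q": joint angles; "dq": joint speeds; "effort": joint torques, N m; "ee_pos": TCP position; "ee_rot": TCP orientation; "ft_force": force on the tool from outside, world axes, zero at the start; "ft_torque": the same for the moment, N m; "finger_gap": opening from 0.0 (shut) to 1.0 (fully open); "finger_force": force on a finger pad.
Only numpy, scipy, OpenCV 4.12 (cv2) and the standard library are available. Lean on these libraries where they do the work, as an engineer would, in place of code of your own. Each camera call takes 0.05 s, during which the arm holds its last target. There are 200 camera calls.

## Working session

There is one attempt and no reset: what is moved stays moved. The work goes in short steps, Python scripts to look and compute and a tool call to move; the robot and the scene stay as the last step left them, time stands still between calls to the robot, and variables do not carry over. Pictures are saved under pics/ and viewed, at most 10 in all, crops included, and the job is handed in when it is done.

Besides the shell and the picture viewer there is one more tool, called after "Request:" in YAML: its name, and indented under it one key for each argument. servo_tool: Moves the arm, as the interface text tells. Shift numbers are shares of 0.02 m and turn numbers shares of 0.1 rad, none past 1 either way. Its arguments: {"type":"object","properties":{"motion":{"type":"array"},"hand":{"type":"number"},"newtons":{"type":"number"}},"required":["motion"]}

```bash
mkdir -p pics; cat > h.py <<'E'
import numpy as np, cv2
from rig import *
def proj(c,X):
    p=c["intrinsics"]@(c["R"]@np.array(X,float)+c["t"]); return p[:2]/p[2]
def ray(c,uv):
    d=c["R"].T@np.linalg.solve(c["intrinsics"],[uv[0],uv[1],1.]); o=-c["R"].T@c["t"]; return o,d
def onz(c,uv,z):
    o,d=ray(c,uv); return o+d*(z-o[2])/d[2]
def tri(c1,u1,c2,u2):
    o1,d1=ray(c1,u1);o2,d2=ray(c2,u2)
    s=np.linalg.lstsq(np.c_[d1,-d2],o2-o1,rcond=None)[0]
    a=o1+d1*s[0];b=o2+d2*s[1];return (a+b)/2,np.linalg.norm(a-b)
E
python3 - <<'E'
from h import *
np.set_printoptions(precision=4,suppress=True)
cs={n:camera(n) for n in("scene","top")}
for n,c in cs.items():
    cv2.imwrite(f"pics/{n}0.png",c["img"][...,::-1]); print(n,-c["R"].T@c["t"],c["R"][2],c["intrinsics"][0,0])
    for t in "clipbar knob_grip washer_mark clips_a clips_b sieve_grip sieve_bowl tumbler ramekin1 ramekin2 canister".split():
        print(t,[(np.array(r["at"]),round(r["score"],2),proj(c,r["at"]).round()) for r in pinpoint(c,t)[:3]])
print(sense()["time_s"])
E
```

```text
scene [1.4429 0.3219 0.8801] [-0.7276 -0.2296 -0.6464] 477.74429308780884
clipbar [(array([0.5486, 0.097 , 0.0607]), 0.77, array([339., 211.]))]
knob_grip [(array([0.533 , 0.0631, 0.0734]), 0.75, array([328., 201.])), (array([0.5601, 0.2162, 0.0881]), 0.47, array([385., 214.]))]
washer_mark [(array([0.5856, 0.2172, 0.0678]), 0.47, array([383., 227.]))]
clips_a [(array([0.548 , 0.1363, 0.0718]), 0.72, array([354., 210.]))]
clips_b [(array([0.548 , 0.1363, 0.0718]), 0.72, array([354., 210.]))]
sieve_grip [(array([ 0.4542, -0.2858,  0.0059]), 0.68, array([223., 182.])), (array([ 0.5612, -0.2659,  0.0113]), 0.32, array([213., 205.]))]
sieve_bowl [(array([ 0.5627, -0.2661,  0.007 ]), 0.92, array([212., 206.]))]
tumbler [(array([0.3714, 0.2793, 0.0009]), 0.59, array([417., 198.])), (array([0.531 , 0.068 , 0.0747]), 0.33, array([330., 201.]))]
ramekin1 [(array([ 0.7402, -0.1901,  0.0008]), 0.72, array([209., 258.])), (array([ 0.389 , -0.0715, -0.0004]), 0.69, array([298., 182.]))]
ramekin2 [(array([ 0.7402, -0.1901,  0.0008]), 0.72, array([209., 258.])), (array([ 0.389 , -0.0715, -0.0004]),
[... 853 characters left out ...]
 array([435., 197.]))]
tumbler [(array([ 0.3668,  0.2802, -0.0007]), 0.8, array([242., 263.])), (array([ 0.7427, -0.1911, -0.0026]), 0.41, array([409., 134.])), (array([0.5472, 0.0948, 0.0584]), 0.35, array([308., 199.]))]
ramekin1 [(array([ 0.7403, -0.1875,  0.0017]), 0.64, array([408., 135.])), (array([ 0.3899, -0.0725,  0.001 ]), 0.56, array([368., 257.])), (array([0.5473, 0.0937, 0.0609]), 0.3, array([308., 199.]))]
ramekin2 [(array([ 0.7403, -0.1875,  0.0017]), 0.64, array([408., 135.])), (array([ 0.3899, -0.0725,  0.001 ]), 0.56, array([368., 257.])), (array([0.5473, 0.0937, 0.0609]), 0.3, array([308., 199.]))]
canister [(array([0.5987, 0.4154, 0.0021]), 0.81, array([198., 181.]))]
1.2
```

View pics/scene0.png

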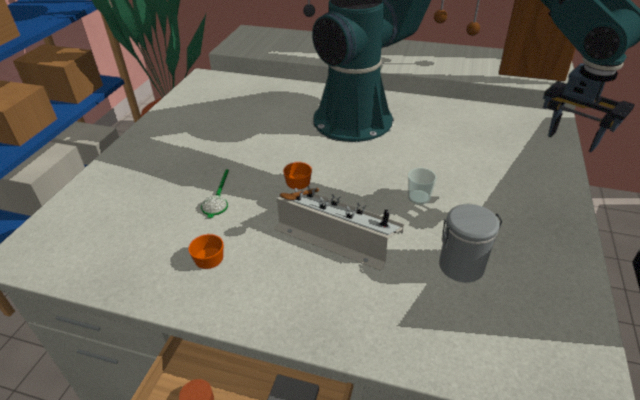

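View pics/top0.png

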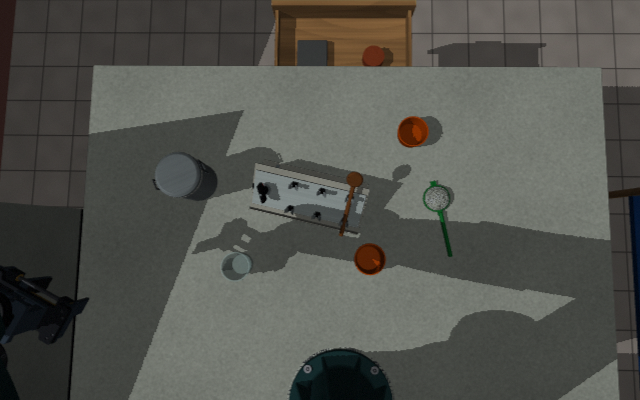

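The pictures show the rack's bar at about (308,200) in top and (340,211) in scene. The knob is at (263,191) and (385,217), and the sieve at (440,215) with its handle towards the robot. Next I need enlarged crops of the rack and sieve.

```bash
python3 - <<'E'
from h import *
t=cv2.imread("pics/top0.png")[150:245,240:375]; s=cv2.imread("pics/scene0.png")[175:265,270:410]
a=cv2.resize(t,None,fx=5.9,fy=5.9,interpolation=cv2.INTER_CUBIC)
cv2.imwrite("pics/tc.png",a)
cv2.imwrite("pics/sc.png",cv2.resize(s,None,fx=5.7,fy=5.7,interpolation=cv2.INTER_CUBIC))
# sieve handle by green mask
for n in("top0","scene0"):
    im=cv2.imread(f"pics/{n}.png"); h=cv2.cvtColor(im,cv2.COLOR_BGR2HSV)
    m=cv2.inRange(h,(45,120,30),(80,255,255)); 
    if n=="top0": m[:, :410]=0; m[:,480:]=0; m[:170]=0; m[270:]=0
    else: m[:, :190]=0; m[:,240:]=0; m[:160]=0; m[230:]=0
    v,u=np.nonzero(m); k=(v>217) if n=="top0" else (v<192)
    vx,vy,x0,y0=cv2.fitLine(np.c_[u[k],v[k]].astype(np.float32),cv2.DIST_L2,0,.01,.01).ravel()
    print(n,k.sum(),u.min(),u.max(),v.min(),v.max(),vx,vy,x0,y0)
E
```

```text
top0 147 423 451 181 256 0.22109403 0.9752525 445.7619 236.85715
scene0 62 203 227 170 217 0.36427554 -0.9312912 222.41936 181.17741
```

View pics/tc.png

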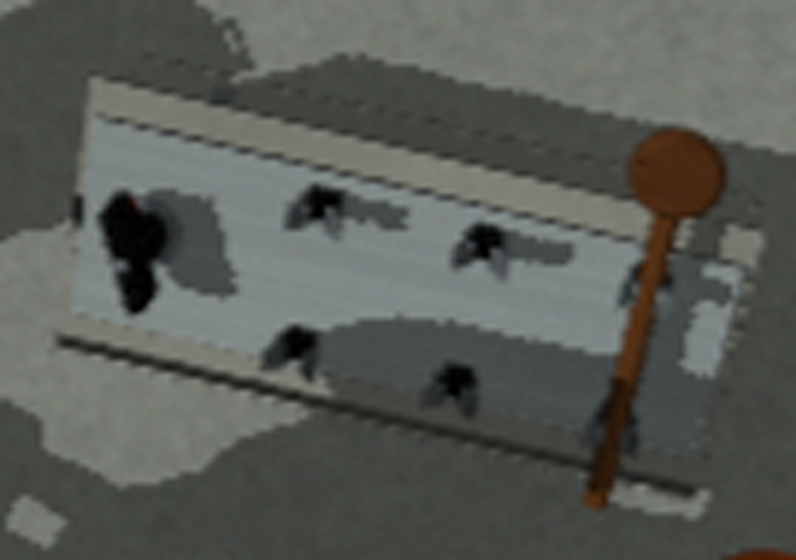

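View pics/sc.png

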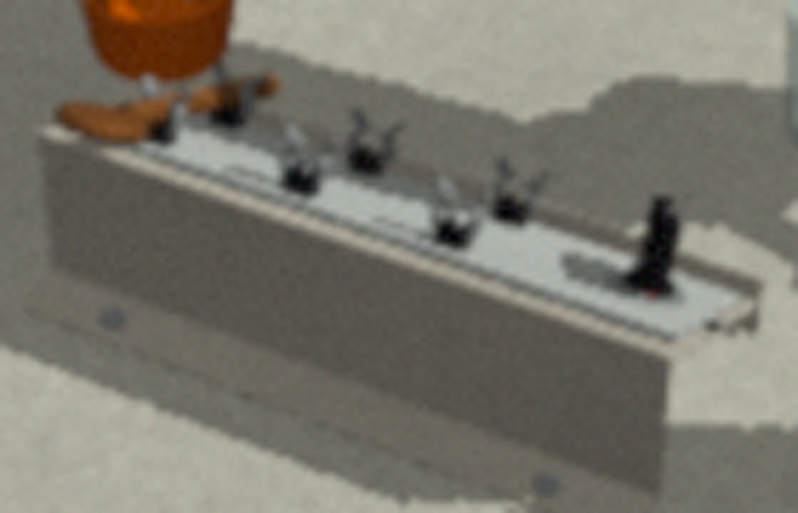

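The crops show the bar corners, the four free clips, the red mark at the upslope end of the knob, and the knob's paddle nearly end-on to the scene camera. I'll fit a bar model to these points, then fit the knob angle by silhouette.

```bash
cat > fit.py <<'E'
from h import *
from scipy.optimize import least_squares
np.set_printoptions(precision=4,suppress=True)
cT=camera("top");cS=camera("scene")
T=lambda a:np.array(a)/5.9+[240-.42,150-.42]; S=lambda a:np.array(a)/5.7+[270-.42,175-.42]
def Rb(psi):
    c,s=np.cos(psi),np.sin(psi); b=np.radians(30)
    return np.array([[c,-s,0],[s,c,0],[0,0,1]])@np.array([[np.cos(b),0,-np.sin(b)],[0,1,0],[np.sin(b),0,np.cos(b)]])
obs=[(cT,T(p),x,y,0) for p,x,y in[((97,118),.05,.15),((75,315),-.05,.15),((742,265),.05,-.15),((705,455),-.05,-.15)]]
obs+=[(cS,S((678,338)),.05,.15,0),(cS,S((150,145)),.05,-.15,0)]
cl=[(cT,T((318,203)),.036,0),(cT,T((298,345)),-.036,0),(cT,T((487,240)),.036,-.075),(cT,T((455,382)),-.036,-.075),
 (cS,S((455,235)),.036,0),(cS,S((512,208)),-.036,0),(cS,S((300,178)),.036,-.075),(cS,S((370,155)),-.036,-.075)]
def f(p):
    R=Rb(p[3]);o=p[:3];r=[]
    for c,u,x,y,z in obs: r.append(proj(c,o+R@[x,y,z])-u)
    for c,u,x,y in cl: r.append(proj(c,o+R@[x,p[4]+y,p[5]])-u)
    return np.concatenate(r)
s=least_squares(f,[.547,.096,.062,-.25,.035,.008],loss="soft_l1");p=s.x
np.save("bar.npy",p)
if __name__=="__main__":
    print(p,"\n",f(p).reshape(-1,2))
    R=Rb(p[3]);o=p[:3]
    m,e=tri(cT,T((133,202)),cS,S((654,293)));print("mark bar",R.T@(m-o),e)
    for n in"clips_a","clips_b": print(n,o+R@[0,p[4]-.075*(n[-1]=="b"),.016])
    ms=[]
    for c,(u0,u1,v0,v1) in((cT,(252,272,178,206)),(cS,(374,394,203,232))):
        g=c["img"].max(2); m=np.zeros_like(g);m[v0:v1,u0:u1]=g[v0:v1,u0:u1]<45; ms.append(m); print(m.sum())
    def sil(c,P):
        u=np.array([proj(c,o+R@q) for q in P]);I=np.zeros((400*8,640*8),np.uint8)
        return u
    def score(q):
        x,y,a=q;t=0
        for c,m in zip((cT,cS),ms):
            I=np.zeros((1600,2560),np.uint8)
            C,Sn=np.cos(a),np.sin(a)
            box=[[x+C*i-Sn*j,y+Sn*i+C*j,z] for i in(-.025,.025) for j in(-.0045,.0045) for z in(.011,.038)]
            hub=[[x+.008*np.cos(k),y+.008*np.sin(k),z] for k in np.arange(0,6.28,.5) for z in(0,.011)]
            for B in box,hub:
                u=np.array([proj(c,o+R@b) for b in B]);u=np.round((u+.5)*4).astype(np.int32)
                cv2.fillConvexPoly(I,cv2.convexHull(u),255)
            d=cv2.resize(I,(640,400),interpolation=cv2.INTER_AREA)/255.
            t+=np.abs(d-m).sum()
        return t
    best=min(((score((x,p[4]+y,a)),x,p[4]+y,a) for x in np.arange(-.012,.013,.004) for y in np.arange(.074,.087,.003) for a in np.arange(-.7,.71,.1)))
    print(best)
    from scipy.optimize import minimize
    r=minimize(score,best[1:],method="Nelder-Mead",options=dict(initial_simplex=np.array(best[1:])+np.array([[0,0,0],[.004,0,0],[0,.004,0],[0,0,.15]])));print(r.x,r.fun,o+R@[r.x[0],r.x[1],.031])
    for a in np.arange(-.6,.61,.1): print(round(a,1),round(score((r.x[0],r.x[1],a)),1),end="; ")
    # sieve
    for uv in((451,256),): pass
    for v in(220,236.86,255): 
        u=445.76+(v-236.86)*.2267; print("handle",onz(cT,(u,v),.010))
    P=[onz(cS,(222.42+(181.18-v)*.3912,v),.010) for v in(171,181.2,190)];print(np.array(P))
E
python3 fit.py
```

```text
[ 0.5482  0.0963  0.0559 -0.2068  0.0407  0.0106] 
 [[ -0.7587   0.1173]
 [ -0.5532  -0.2199]
 [  0.4302  -0.5884]
 [ -1.6305  -0.3908]
 [ -0.8232   0.4581]
 [-15.6288  -2.485 ]
 [  0.1578   0.7338]
 [ -0.2418   0.473 ]
 [ -0.7685   0.5553]
 [ -0.016    0.1746]
 [ -0.1315  -0.5763]
 [ -0.1602   0.1227]
 [  0.3577   0.4136]
 [ -0.8182   0.9558]]
mark bar [0.0164 0.127  0.0073] 0.0031884271364828894
clips_a [0.5487 0.1378 0.0698]
clips_b [0.5333 0.0644 0.0698]
142
71
(np.float64(84.19607843137256), np.float64(0.0), np.float64(0.1207442706707234), np.float64(0.2999999999999998))
[0.0012 0.1204 0.2842] 80.15294117647059 [0.5588 0.2171 0.0834]
-0.6 307.0; -0.5 293.6; -0.4 280.0; -0.3 259.1; -0.2 231.2; -0.1 194.4; -0.0 160.9; 0.1 122.8; 0.2 91.4; 0.3 81.9; 0.4 100.3; 0.5 131.3; 0.6 161.9; handle [ 0.4958 -0.2788  0.01  ]
handle [ 0.449  -0.2887  0.01  ]
handle [ 0.3992 -0.2992  0.01  ]
[[ 0.4055 -0.2957  0.01  ]
 [ 0.4551 -0.2857  0.01  ]
 [ 0.4958 -0.2775  0.01  ]]
```

```bash
sed -i 's/,(cS,S((150,145)),.05,-.15,0)\]/]/' fit.py; python3 fit.py
cat > plan.py <<'E'
from h import *
from scipy.spatial.transform import Rotation as Ro
import json
np.set_printoptions(precision=4,suppress=True)
def plan(targets,start=None,vmax=.98,rmax=.98):
    """targets: list of (pos,R); prints rows in calls of 8"""
    s=sense(); P,R=(np.array(s["ee_pos"]),np.array(s["ee_rot"])) if start is None else start
    rows=[]
    for p,Q in targets:
        p=np.array(p)
        for k in range(200):
            d=p-P; w=Ro.from_matrix(R.T@Q).as_rotvec(); a=R.T@d/.02; b=w/.1
            n=max(np.abs(a).max()/vmax,np.abs(b).max()/rmax,1); 
            if np.abs(a).max()<.03 and np.abs(b).max()<.03: break
            n=np.ceil(n-1e-6); a=(a/n).round(2)+0.; b=(b/n).round(2)+0.
            P=P+R@a*.02; R=R@Ro.from_rotvec(b*.1).as_matrix(); rows.append([a.tolist(),b.tolist()])
    for i in range(0,len(rows),8): print(json.dumps(rows[i:i+8]))
    print(len(rows),P,s["time_s"]); return P,R
E
python3 -c "
from h import *
s=sense();print(s['ee_rot'],s['ft_torque'],s['ft_force'],s['finger_gap'])"
```

```text
[ 0.5478  0.0953  0.0579 -0.2091  0.042   0.0092] 
 [[-0.4564  0.0326]
 [-0.3397 -0.2489]
 [ 0.9201 -0.3692]
 [-1.2498 -0.1282]
 [-1.2673 -0.2742]
 [ 0.1565  0.4717]
 [-0.2967  0.2267]
 [-0.7611  0.3603]
 [-0.0636 -0.0063]
 [-0.2082 -0.6766]
 [-0.1758  0.0409]
 [ 0.2932  0.2693]
 [-0.8248  0.8321]]
mark bar [0.0153 0.1282 0.0056] 0.0031884271364828894
clips_a [0.5487 0.138  0.0718]
clips_b [0.5331 0.0646 0.0718]
141
72
(np.float64(84.89019607843136), np.float64(0.0), np.float64(0.12198198030550336), np.float64(0.2999999999999998))
[0.0005 0.1212 0.2882] 78.32941176470588 [0.5582 0.2169 0.085 ]
-0.6 309.8; -0.5 294.6; -0.4 276.8; -0.3 261.7; -0.2 229.1; -0.1 194.8; -0.0 158.6; 0.1 119.9; 0.2 89.1; 0.3 79.6; 0.4 98.1; 0.5 124.8; 0.6 159.7; handle [ 0.4958 -0.2788  0.01  ]
handle [ 0.449  -0.2887  0.01  ]
handle [ 0.3992 -0.2992  0.01  ]
[[ 0.4055 -0.2957  0.01  ]
 [ 0.4551 -0.2857  0.01  ]
 [ 0.4958 -0.2775  0.01  ]]
[[-8.93452920e-01  4.49156854e-01 -3.13547265e-05]
 [ 4.49156854e-01  8.93452920e-01 -3.53939875e-06]
 [ 2.64242267e-05 -1.72454765e-05 -1.00000000e+00]] [-0.01655217  0.01606889  0.01892226] [ 0.49673645 -0.05598456  0.09475981] 0.9965334196951856
```

```bash
cat > geo.py <<'E'
from plan import *
def Rb(psi):
    c,s=np.cos(psi),np.sin(psi); b=np.radians(30)
    return np.array([[c,-s,0],[s,c,0],[0,0,1]])@np.array([[np.cos(b),0,-np.sin(b)],[0,1,0],[np.sin(b),0,np.cos(b)]])
p=np.load("bar.npy");B=Rb(p[3]);o=p[:3];zb=B[:,2]
K=np.array([.5582,.2169,.085])
def tool(R,a): # tool pointing along -z of R, closing along y turned a about z
    Q=R@Ro.from_rotvec([0,0,a]).as_matrix(); return np.c_[-Q[:,0],Q[:,1],-Q[:,2]]
E
python3 - <<'E'
from geo import *
Q=tool(B,.288)
plan([([.42,.30,.25],Q),(K+zb*.06,Q)])
E
```

```text
[[[-0.93, -0.94, -0.04], [0.01, -0.41, -0.41]], [[-0.89, -0.97, 0.0], [0.01, -0.41, -0.41]], [[-0.77, -0.92, 0.03], [0.01, -0.37, -0.37]], [[-0.74, -0.95, 0.06], [0.0, -0.37, -0.38]], [[-0.64, -0.89, 0.08], [0.0, -0.34, -0.34]], [[-0.6, -0.91, 0.1], [0.01, -0.34, -0.34]], [[-0.57, -0.93, 0.12], [0.0, -0.34, -0.34]], [[-0.53, -0.95, 0.14], [0.01, -0.34, -0.34]]]
[[[-0.49, -0.97, 0.15], [0.0, -0.34, -0.34]], [[-0.39, -0.84, 0.15], [0.0, -0.29, -0.29]], [[-0.36, -0.86, 0.16], [0.01, -0.29, -0.29]], [[-0.33, -0.86, 0.17], [0.0, -0.29, -0.29]], [[-0.3, -0.87, 0.17], [0.01, -0.29, -0.3]], [[-0.27, -0.88, 0.18], [0.0, -0.29, -0.29]], [[-0.24, -0.89, 0.19], [0.01, -0.3, -0.3]], [[-0.2, -0.91, 0.21], [0.0, -0.29, -0.29]]]
[[[-0.18, -0.36, 0.88], [0.0, 0.0, 0.0]], [[-0.18, -0.36, 0.88], [0.0, 0.0, 0.0]], [[-0.18, -0.36, 0.88], [0.0, 0.0, 0.0]], [[-0.18, -0.36, 0.89], [0.0, 0.0, 0.0]], [[-0.18, -0.36, 0.88], [0.0, 0.0, 0.0]], [[-0.18, -0.36, 0.89], [0.0, 0.0, 0.0]], [[-0.18, -0.35, 0.88], [0.0, 0.0, 0.0]], [[-0.18, -0.36, 0.89], [0.0, 0.0, 0.0]]]
[[[-0.19, -0.35, 0.88], [0.0, 0.0, 0.0]]]
25 [0.5289 0.2232 0.137 ] 1.4
```

Request:
servo_tool:
  motion:
    - [[-0.93, -0.94, -0.04], [0.01, -0.41, -0.41]]
    - [[-0.89, -0.97, 0], [0.01, -0.41, -0.41]]
    - [[-0.77, -0.92, 0.03], [0.01, -0.37, -0.37]]
    - [[-0.74, -0.95, 0.06], [0, -0.37, -0.38]]
    - [[-0.64, -0.89, 0.08], [0, -0.34, -0.34]]
    - [[-0.6, -0.91, 0.1], [0.01, -0.34, -0.34]]
    - [[-0.57, -0.93, 0.12], [0, -0.34, -0.34]]
    - [[-0.53, -0.95, 0.14], [0.01, -0.34, -0.34]]
  hand: 0.35
  newtons: 20

```text
time_s: 2.2
ee_pos: [0.3731, 0.4454, 0.2449]
ee_rot: [[-0.946, 0.175, 0.272], [0.155, 0.983, -0.094], [-0.284, -0.047, -0.958]]
ft_force: [-0.3, 0.6, 0.6]
finger_gap: 0.36
finger_force: 0.0
```

Request:
servo_tool:
  motion:
    - [[-0.49, -0.97, 0.15], [0, -0.34, -0.34]]
    - [[-0.39, -0.84, 0.15], [0, -0.29, -0.29]]
    - [[-0.36, -0.86, 0.16], [0.01, -0.29, -0.29]]
    - [[-0.33, -0.86, 0.17], [0, -0.29, -0.29]]
    - [[-0.3, -0.87, 0.17], [0.01, -0.29, -0.3]]
    - [[-0.27, -0.88, 0.18], [0, -0.29, -0.29]]
    - [[-0.24, -0.89, 0.19], [0.01, -0.3, -0.3]]
    - [[-0.2, -0.91, 0.21], [0, -0.29, -0.29]]

```text
time_s: 3.0
ee_pos: [0.4202, 0.2993, 0.2502]
ee_rot: [[-0.87, -0.043, 0.49], [-0.107, 0.989, -0.103], [-0.48, -0.142, -0.865]]
ft_force: [-0.2, 0.4, -0.1]
finger_gap: 0.352
finger_force: 0.0
```

Request:
servo_tool:
  motion:
    - [[-0.18, -0.36, 0.88], [0, 0, 0]]
    - [[-0.18, -0.36, 0.88], [0, 0, 0]]
    - [[-0.18, -0.36, 0.88], [0, 0, 0]]
    - [[-0.18, -0.36, 0.88], [0, 0, 0]]
    - [[-0.18, -0.36, 0.88], [0, 0, 0]]
    - [[-0.18, -0.36, 0.88], [0, 0, 0]]
    - [[-0.18, -0.36, 0.88], [0, 0, 0]]
    - [[-0.18, -0.36, 0.88], [0, 0, 0]]

```text
time_s: 3.8
ee_pos: [0.517, 0.2311, 0.1496]
ee_rot: [[-0.871, -0.042, 0.489], [-0.105, 0.989, -0.103], [-0.48, -0.141, -0.866]]
ft_force: [-0.0, 0.6, 0.6]
finger_gap: 0.352
finger_force: 0.0
```

```bash
python3 - <<'E'
from geo import *
Q=tool(B,.288)
plan([(K+zb*.045,Q)]); s=sense(); print(s["ee_pos"],s["q"],s["finger_gap"],B.T@(s["ee_pos"]-K),s["ft_force"],s["ft_torque"])
for n in("top","scene"):
    c=camera(n);u=proj(c,K).astype(int)
    im=c["img"][u[1]-45:u[1]+35,u[0]-50:u[0]+50,::-1]
    cv2.imwrite(f"pics/k_{n}.png",cv2.resize(im,None,fx=4,fy=4,interpolation=cv2.INTER_CUBIC))
cv2.imwrite("pics/k.png",np.hstack([cv2.imread("pics/k_top.png"),cv2.imread("pics/k_scene.png")]))
E
```

```text
[[[-0.09, -0.16, 0.82], [0.0, 0.0, 0.0]], [[-0.08, -0.17, 0.81], [0.0, 0.0, 0.0]]]
2 [0.5361 0.2216 0.124 ] 3.8
[0.517  0.2311 0.1496] [ 29.9732  12.9111 127.9045 -52.2349  24.9831 -19.1162] 0.35176018834713885 [-0.0052  0.0053  0.0776] [-0.0068  0.6408  0.609 ] [ 0.139   0.287  -0.0112]
```

View pics/k.png

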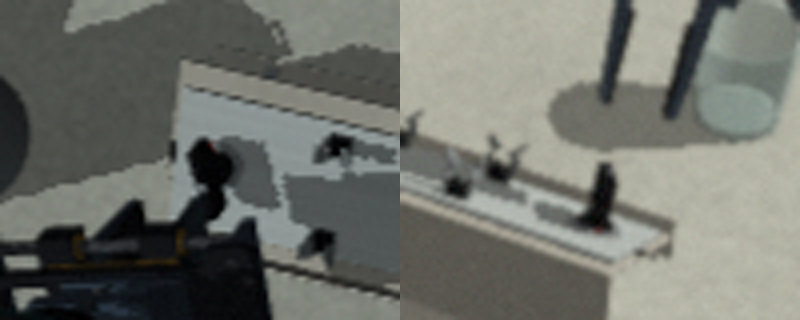

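The picture shows the fingers still above and beside the knob, with the knob clear and unmoved (scene crop (603,195)). Descending now.

Request:
servo_tool:
  motion:
    - [[-0.1, -0.16, 0.85], [0, 0, 0]]
    - [[-0.1, -0.16, 0.85], [0, 0, 0]]
    - [[-0.07, 0, 0.85], [0, 0, 0]]
    - [[0, 0, 0.5], [0, 0, 0]]
    - [[0, 0, 0.3], [0, 0, 0]]
    - [[0, 0, 0], [0, 0, 0]]

```text
time_s: 4.5
ee_pos: [0.5554, 0.2197, 0.0992]
ee_rot: [[-0.875, -0.042, 0.482], [-0.105, 0.989, -0.103], [-0.473, -0.141, -0.87]]
ft_force: [-0.3, -0.2, 1.4]
finger_gap: 0.353
finger_force: 0.0
```

```bash
python3 - <<'E'
from geo import *
Q=tool(B,.288)
plan([(K+zb*.009,Q)]); s=sense(); print(s["q"],B.T@(s["ee_pos"]-K),s["ft_force"],s["ft_torque"])
for n in("top","scene"):
    c=camera(n);u=proj(c,K).astype(int)
    im=c["img"][u[1]-35:u[1]+35,u[0]-50:u[0]+50,::-1]
    cv2.imwrite(f"pics/k_{n}.png",cv2.resize(im,None,fx=4,fy=4,interpolation=cv2.INTER_CUBIC))
cv2.imwrite("pics/k2.png",np.hstack([cv2.imread("pics/k_top.png"),cv2.imread("pics/k_scene.png")]))
E
```

```text
[[[0.23, -0.05, 0.25], [0.01, -0.08, 0.0]]]
1 [0.5538 0.2177 0.0928] 4.5
[ 26.5545  20.7069 124.9636 -60.7383  20.6643 -12.6862] [0.0042 0.0022 0.014 ] [-0.2839 -0.2178  1.3926] [0.0632 0.3202 0.0122]
```

View pics/k2.png

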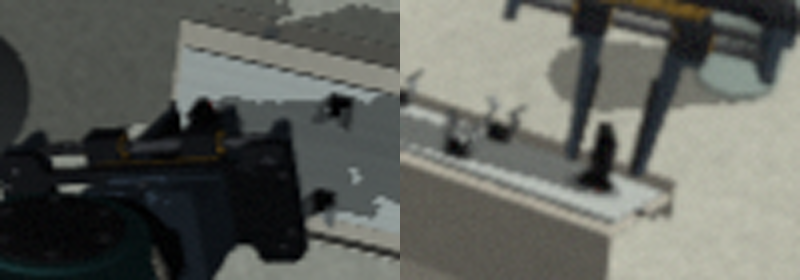

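The picture shows the fingers straddling the knob (scene crop tips at (575,155) and (640,172), knob at 603). Joint 4 is at its limit, so I'll ease the tilt by about 0.1 rad within the paddle's plane.

```bash
python3 - <<'E'
from geo import *
Q=tool(B,.288)@Ro.from_rotvec([0,.12,0]).as_matrix()
plan([(K+zb*.004-.006*Q[:,2],Q)])
print(Q.T@-zb)
E
```

```text
[[[0.1, -0.02, 0.11], [0.01, 0.56, 0.0]], [[0.09, -0.02, 0.12], [0.01, 0.57, 0.0]]]
2 [0.5539 0.2181 0.0939] 4.6
[-0.1197 -0.      0.9928]
```

Request:
servo_tool:
  motion:
    - [[0.1, -0.02, 0.12], [0.01, 0.56, 0]]
    - [[0.1, -0.02, 0.12], [0, 0.56, 0]]
    - [[0, 0, 0], [0, 0, 0]]
    - [[0, 0, 0], [0, 0, 0]]

```text
time_s: 5.0
ee_pos: [0.554, 0.2178, 0.0936]
ee_rot: [[-0.923, -0.042, 0.383], [-0.092, 0.989, -0.115], [-0.374, -0.142, -0.916]]
ft_force: [0.1, 0.3, -0.2]
finger_gap: 0.346
finger_force: 0.0
```

```bash
cat > st.py <<'E'
from geo import *
s=sense(); print(s["time_s"],s["q"].round(1) if hasattr(s["q"],"round") else s["q"],"K-frame",B.T@(s["ee_pos"]-K),"F",B.T@np.array(s["ft_force"]),"M",B.T@np.array(s["ft_torque"]),s["finger_gap"]*91,s["finger_force"])
E
python3 st.py
```

```text
5.0 [ 25.5  21.5 122.7 -42.3  23.6 -31.2] K-frame [0.0005 0.     0.0096] F [-0.0809  0.3624 -0.1912] M [ 0.0296  0.2605 -0.0431] 31.49780668023709 0.0
```

Request:
servo_tool:
  motion:
    - [[0, 0, 0], [0, 0, 0]]
    - [[0, 0, 0], [0, 0, 0]]
    - [[0, 0, 0], [0, 0, 0]]
    - [[0, 0, 0], [0, 0, 0]]
    - [[0, 0, 0], [0, 0, 0]]
    - [[0, 0, 0], [0, 0, 0]]
  hand: 0
  newtons: 15

```text
time_s: 5.6
ee_pos: [0.5534, 0.2171, 0.0929]
ee_rot: [[-0.924, -0.042, 0.381], [-0.093, 0.989, -0.117], [-0.372, -0.143, -0.917]]
ft_force: [-3.5, -4.6, 5.4]
finger_gap: 0.101
finger_force: 15.0
```

```bash
python3 st.py
```

```text
5.6 [ 25.5  21.5 122.7 -42.1  23.7 -31.4] K-frame [-0.0002 -0.0008  0.0092] F [ 0.5557 -5.2206  5.8727] M [-0.8925  0.2919  0.2569] 9.154774488952194 14.971271753311157
```

Request:
servo_tool:
  motion:
    - [[0, -0.04, 0], [0, 0, 0]]
    - [[0, 0, 0], [-0.04, 0, 0.3]]
    - [[0, 0, 0], [-0.04, 0, 0.3]]
    - [[0, 0, 0], [0, 0, 0]]
    - [[0, 0, 0], [0, 0, 0]]
  newtons: 50

```text
time_s: 6.1
ee_pos: [0.5534, 0.217, 0.0929]
ee_rot: [[-0.925, 0.01, 0.381], [-0.034, 0.994, -0.107], [-0.38, -0.112, -0.918]]
ft_force: [-5.3, 1.9, 3.9]
finger_gap: 0.096
finger_force: 50.0
```

```bash
cat >> st.py <<'E'
L=.177; tz=np.array(s["ee_rot"])[:,2]; F=np.array(s["ft_force"]); M=np.array(s["ft_torque"])
print("couple zb",(M-np.cross(L*tz,F))@zb+.043,"angle",np.degrees(0)+np.arctan2(*(B.T@-np.array(s["ee_rot"])[:,0])[[1,0]]))
E
python3 st.py
```

```text
6.1 [ 25.3  21.4 122.8 -41.4  23.1 -28.8] K-frame [-0.0001 -0.0009  0.0092] F [-2.818   0.7736  6.1843] M [0.149  1.0547 0.3184] 8.77752213380299 49.962462186813354
couple zb 0.39032781049653054 angle 0.2283857577072417
```

Request:
servo_tool:
  motion:
    - [[0, 0, 0], [-0.03, 0, 0.25]]
    - [[0, 0, 0], [-0.02, 0, 0.2]]
    - [[0, 0, 0], [0, 0, 0]]
    - [[0, 0, 0], [0, 0, 0]]
    - [[0, 0, 0], [0, 0, 0]]

```text
time_s: 6.6
ee_pos: [0.5534, 0.2171, 0.0929]
ee_rot: [[-0.923, 0.049, 0.381], [0.011, 0.995, -0.102], [-0.384, -0.09, -0.919]]
ft_force: [-5.4, 2.6, 2.0]
finger_gap: 0.097
finger_force: 50.0
```

```bash
python3 st.py
```

```text
6.6 [ 25.2  21.3 122.9 -41.1  22.8 -26.6] K-frame [-0.0001 -0.0008  0.0092] F [-4.003   1.4322  4.6375] M [0.1982 1.0893 0.4245] 8.788930637440743 49.95681703090668
couple zb 0.5122311668764119 angle 0.18341959834350116
```

Request:
servo_tool:
  motion:
    - [[0, 0, 0], [0, 0, 0]]
    - [[0, 0, 0], [0, 0, 0]]
    - [[0, 0, 0], [0, 0, 0]]
    - [[0, 0, 0], [0, 0, 0]]
    - [[0, 0, 0], [0, 0, 0]]
    - [[0, 0, 0], [0, 0, 0]]
    - [[0, 0, 0], [0, 0, 0]]
    - [[0, 0, 0], [0, 0, 0]]

```text
time_s: 7.4
ee_pos: [0.5534, 0.2171, 0.0929]
ee_rot: [[-0.923, 0.049, 0.381], [0.011, 0.995, -0.102], [-0.384, -0.09, -0.919]]
ft_force: [-5.5, 2.6, 2.0]
finger_gap: 0.094
finger_force: 50.0
```

```bash
python3 st.py
```

```text
7.4 [ 25.2  21.3 122.9 -41.1  22.8 -26.6] K-frame [-0.0002 -0.0008  0.0092] F [-4.0818  1.3609  4.719 ] M [0.1485 1.0469 0.4818] 8.521412076841738 49.95677947998047
couple zb 0.5683379528424661 angle 0.18341925569298637
```

Request:
servo_tool:
  motion:
    - [[0, 0, 0], [0.05, 0, -0.5]]
    - [[0, 0, 0], [0.05, 0, -0.5]]
    - [[0, 0, 0], [0.05, 0, -0.5]]
    - [[0, 0, 0], [0.05, 0, -0.5]]
    - [[0, 0, 0], [0, 0, 0]]
    - [[0, 0, 0], [0, 0, 0]]
  newtons: 20

```text
time_s: 8.0
ee_pos: [0.5534, 0.2168, 0.093]
ee_rot: [[-0.916, -0.125, 0.382], [-0.184, 0.975, -0.123], [-0.357, -0.183, -0.916]]
ft_force: [-6.0, 0.0, 4.8]
finger_gap: 0.098
finger_force: 20.0
```

```bash
python3 st.py
```

```text
8.0 [ 25.6  21.5 122.7 -42.6  24.  -36.1] K-frame [-0.     -0.0011  0.0092] F [-2.6931 -1.2355  7.0768] M [-0.5026  0.9574 -0.0319] 8.88915763190043 19.993388950824738
couple zb 0.0058493292353384435 angle 0.3823514735993991
```

Request:
servo_tool:
  motion:
    - [[0, 0, 0], [0, 0, 0]]
    - [[0, 0, 0], [0, 0, 0]]
    - [[0, 0, 0], [0, 0, 0]]
    - [[0, 0, 0], [0, 0, 0]]
    - [[0, 0, 0], [0, 0, 0]]
  hand: 0.35

```text
time_s: 8.5
ee_pos: [0.554, 0.217, 0.0932]
ee_rot: [[-0.915, -0.126, 0.382], [-0.186, 0.975, -0.122], [-0.357, -0.183, -0.916]]
ft_force: [0.8, 0.1, 0.1]
finger_gap: 0.344
finger_force: 0.0
```

Request:
servo_tool:
  motion:
    - [[0, 0, -0.5], [0, 0, 0]]
    - [[0, 0, -0.9], [0, 0, 0]]
    - [[0, 0, -0.9], [0, 0, 0]]
    - [[0, 0, -0.9], [0, 0, 0]]
    - [[0, 0, -0.9], [0, 0, 0]]
    - [[0, 0, -0.9], [0, 0, 0]]

```text
time_s: 9.1
ee_pos: [0.5151, 0.2294, 0.186]
ee_rot: [[-0.915, -0.127, 0.382], [-0.186, 0.975, -0.122], [-0.357, -0.182, -0.916]]
ft_force: [-0.6, -0.3, 0.7]
finger_gap: 0.353
finger_force: 0.0
```

```bash
cat > kin.py <<'E'
from geo import *
from scipy.optimize import least_squares
Rz=lambda a:Ro.from_euler("z",a,degrees=True).as_matrix()
Ry=lambda a:Ro.from_euler("y",a,degrees=True).as_matrix()
def fk(q,k):
    d1,a1,a2,a3x,a3z,lt=k
    R1=Rz(q[0]);R2=R1@Ry(q[1]);R3=R2@Ry(q[2]);R4=R3@Rz(q[3]);R5=R4@Ry(q[4]);R6=R5@Rz(q[5])
    return np.array([0,0,d1])+R1@[a1,0,0]+R2@[0,0,a2]+R3@[a3x,0,a3z]+R6@[0,0,lt], R6
D=[([61.404,21.709,99.362,0,58.929,-1.908],[.314,.625,.239],None),
([29.9732,12.9111,127.9045,-52.2349,24.9831,-19.1162],[.517,.2311,.1496],[[-.871,-.042,.489],[-.105,.989,-.103],[-.48,-.141,-.866]]),
([26.5545,20.7069,124.9636,-60.7383,20.6643,-12.6862],[.5554,.2197,.0992],[[-.875,-.042,.482],[-.105,.989,-.103],[-.473,-.141,-.87]])]
s=sense();D.append((s["q"],s["ee_pos"],s["ee_rot"]))
def fit():
    r=least_squares(lambda k:np.concatenate([fk(q,k)[0]-np.array(p) for q,p,_ in D]),[.3,0,.5,0,.5,.2]);return r
if __name__=="__main__":
    r=fit();print(r.x,r.fun);
    print(fk(s["q"],r.x)[1]-np.array(s["ee_rot"]))
    print(s["time_s"])
E
python3 kin.py; python3 st.py
```

```text
[0.2096 0.0494 0.5212 0.0085 0.5385 0.1693] [ 0.0206 -0.0112  0.0004 -0.0015  0.001  -0.0013  0.0007 -0.0001  0.0012
  0.001  -0.0013 -0.0002]
[[ 1.0421 -0.7886 -0.    ]
 [-0.7892 -1.1608 -0.    ]
 [ 0.5396 -0.1751  0.    ]]
9.1
9.1 [ 28.8   9.6 124.8 -32.2  33.1 -45.2] K-frame [0.0118 0.0033 0.1099] F [-0.1244 -0.462   0.8385] M [ 0.0383  0.2726 -0.0001] 32.11244892650281 0.0
couple zb 0.03454338499540001 angle 0.38370912669345747
```

```bash
sed -i 's/d1,a1,a2,a3x,a3z,lt=k/d1,a1,a2,a3x,a3z,lt,by=k/; s/R1@\[a1,0,0\]/R1@[a1,by,0]/; s/\.5,\.2\])/.5,.2,.02])/' kin.py
cat > ik.py <<'E'
from kin import *
k=fit(); print(k.x,np.abs(k.fun).max()); k=k.x
lo=np.array([-158,-42,.1,-60,18.5]);hi=np.array([158,125,152,240,164])
def ik(P,tz):
    best=None
    for q0 in([15,20,120,-20,30],[15,20,120,20,40],[-25,20,110,0,70]):
        q0=np.array(q0,float)
        f=lambda q:np.r_[(lambda p,R:np.r_[(p-P)*10,R[:,2]-tz])(*fk([*q,0],k))]
        r=least_squares(f,q0,bounds=(lo-100,hi+100))
        if best is None or r.cost<best.cost-1e-9: best=r
    return best.x,best.cost
if __name__=="__main__":
  for nm,off in(("a",0),("b",-.075)):
    C=o+B@[0,p[4]+off,.016]
    for d in(0,.1,.15,.2,.25):
      for rho in (0,.15,):
        Q=tool(B,0)@Ro.from_rotvec([rho,0,0]).as_matrix()@Ro.from_rotvec([0,d,0]).as_matrix()
        for h in(0,.04):
            x,c=ik(C+zb*h-.015*Q[:,2],Q[:,2]); print(nm,d,rho,h,x.round(1),round(c,6))
E
python3 ik.py
```

```text
[ 0.3189 -0.0003  0.5497  0.0406  0.6036  0.2443  0.0234] 1.796341832571713e-05
a 0 0 0 [ 18.4  19.4 130.2 -75.3  15.1] 0.0
a 0 0 0.04 [ 19.7  13.7 132.1 -62.8  17.2] 0.0
a 0 0.15 0 [ 22.3  21.2 127.7 -67.6  25.8] 0.0
a 0 0.15 0.04 [ 23.7  15.8 129.4 -60.8  28. ] 0.0
a 0.1 0 0 [ 17.   19.2 128.2 -46.4  15.9] 0.0
a 0.1 0 0.04 [ 18.2  13.7 130.  -39.1  19.1] 0.0
a 0.1 0.15 0 [ 20.8  21.  125.7 -51.1  26.3] 0.0
a 0.1 0.15 0.04 [ 22.1  15.8 127.4 -46.   29.1] 0.0
a 0.15 0 0 [ 16.3  19.2 127.1 -34.7  17.7] 0.0
a 0.15 0 0.04 [ 17.4  13.9 128.8 -29.9  21.1] 0.0
a 0.15 0.15 0 [ 20.   21.  124.6 -43.5  27.3] 0.0
a 0.15 0.15 0.04 [ 21.3  15.9 126.3 -39.4  30.3] 0.0
a 0.2 0 0 [ 15.6  19.4 125.9 -25.6  19.9] 0.0
a 0.2 0 0.04 [ 16.7  14.2 127.7 -22.6  23.4] 0.0
a 0.2 0.15 0 [ 19.3  21.2 123.5 -36.7  28.8] 0.0
a 0.2 0.15 0.04 [ 20.5  16.2 125.2 -33.5  31.9] 0.0
a 0.25 0 0 [ 15.   19.8 124.7 -18.6  22.6] 0.0
a 0.25 0 0.04 [ 16.   14.6 126.5 -16.8  26. ] 0.0
a 0.25 0.15 0 [ 18.6  21.5 122.4 -30.7  30.6] 0.0
a 0.25 0.15 0.04 [ 19.7  16.5 124.1 -28.2  33.7] 0.0
b 0 0 0 [  9.5  17.  134.2 -86.8  10.5] 
[... 239 characters left out ...]
0.0
b 0.1 0.15 0 [ 12.9  18.3 130.  -55.   21.9] 0.0
b 0.1 0.15 0.04 [ 14.   12.6 131.9 -48.   24.7] 0.0
b 0.15 0 0 [  7.8  16.9 130.8 -30.7  14. ] 0.0
b 0.15 0 0.04 [  8.7  11.  132.7 -25.1  17.7] 0.0
b 0.15 0.15 0 [ 12.2  18.4 128.9 -45.9  23.1] 0.0
b 0.15 0.15 0.04 [ 13.3  12.8 130.7 -40.4  26.3] 0.0
b 0.2 0 0 [  7.3  17.1 129.6 -21.2  16.9] 0.0
b 0.2 0 0.04 [  8.2  11.4 131.4 -18.1  20.6] 0.0
b 0.2 0.15 0 [ 11.6  18.6 127.7 -38.1  24.9] 0.0
b 0.2 0.15 0.04 [ 12.6  13.1 129.5 -33.9  28.2] 0.0
b 0.25 0 0 [  6.8  17.5 128.3 -14.8  20. ] 0.0
b 0.25 0 0.04 [  7.6  11.9 130.2 -13.   23.7] 0.0
b 0.25 0.15 0 [ 11.   18.9 126.5 -31.4  27. ] 0.0
b 0.25 0.15 0.04 [ 11.9  13.5 128.3 -28.3  30.3] 0.0
```

```bash
cat >> geo.py <<'E'
H=np.array([.457,-.286,.010]); SY=.205; DEL=.2; SD=.019
def QS(yaw): 
    return tool(Ro.from_euler("z",yaw).as_matrix(),0)@Ro.from_rotvec([0,DEL,0]).as_matrix()
E
python3 - <<'E'
from geo import *
from ik import ik
Q=QS(SY);G=H-SD*Q[:,2]
print(Q[:,2],G,ik(G,Q[:,2]))
plan([([.50,.05,.26],tool(B,.1)@Ro.from_rotvec([0,.35,0]).as_matrix()),(G+[0,0,.06],Q)])
E
```

```text
[ 0.3189 -0.0003  0.5497  0.0406  0.6036  0.2443  0.0234] 1.796341832571713e-05
[-0.1945 -0.0404 -0.9801] [ 0.4607 -0.2852  0.0286] (array([-30.774 ,  30.3429, 116.0628, -11.4276,  42.663 ]), np.float64(7.375709785200472e-21))
[[[0.1, -0.93, -0.26], [-0.06, 0.23, 0.28]], [[0.08, -0.93, -0.26], [-0.06, 0.23, 0.28]], [[0.06, -0.93, -0.27], [-0.06, 0.23, 0.28]], [[0.04, -0.94, -0.27], [-0.06, 0.23, 0.28]], [[0.03, -0.93, -0.27], [-0.06, 0.23, 0.28]], [[0.01, -0.93, -0.28], [-0.06, 0.23, 0.27]], [[-0.01, -0.93, -0.29], [-0.06, 0.23, 0.28]], [[-0.04, -0.93, -0.29], [-0.06, 0.23, 0.27]]]
[[[-0.05, -0.93, -0.3], [-0.06, 0.22, 0.28]], [[-0.07, -0.92, -0.31], [-0.07, 0.23, 0.27]], [[0.09, -0.97, 0.55], [-0.03, 0.21, -0.19]], [[0.1, -0.97, 0.54], [-0.03, 0.21, -0.19]], [[0.1, -0.97, 0.54], [-0.03, 0.21, -0.19]], [[0.11, -0.97, 0.54], [-0.03, 0.21, -0.19]], [[0.12, -0.96, 0.54], [-0.03, 0.21, -0.19]], [[0.12, -0.96, 0.54], [-0.02, 0.21, -0.2]]]
[[[0.13, -0.96, 0.54], [-0.03, 0.21, -0.19]], [[0.14, -0.96, 0.54], [-0.02, 0.21, -0.2]], [[0.14, -0.96, 0.55], [-0.03, 0.21, -0.19]], [[0.15, -0.96, 0.55], [-0.02, 0.21, -0.2]], [[0.16, -0.96, 0.55], [-0.03, 0.21, -0.19]], [[0.17, -0.96, 0.55], [-0.02, 0.21, -0.2]], [[0.17, -0.95, 0.55], [-0.03, 0.22, -0.19]], [[0.18, -0.95, 0.55], [-0.02, 0.21, -0.2]]]
[[[0.19, -0.95, 0.55], [-0.03, 0.22, -0.19]], [[0.19, -0.95, 0.55], [-0.02, 0.21, -0.2]], [[0.2, -0.94, 0.56], [-0.03, 0.22, -0.19]]]
27 [ 0.4607 -0.2852  0.0885] 9.1
```

Request:
servo_tool:
  motion:
    - [[0.1, -0.93, -0.26], [-0.06, 0.23, 0.28]]
    - [[0.08, -0.93, -0.26], [-0.06, 0.23, 0.28]]
    - [[0.06, -0.93, -0.27], [-0.06, 0.23, 0.28]]
    - [[0.04, -0.94, -0.27], [-0.06, 0.23, 0.28]]
    - [[0.03, -0.93, -0.27], [-0.06, 0.23, 0.28]]
    - [[0.01, -0.93, -0.28], [-0.06, 0.23, 0.28]]
    - [[-0.01, -0.93, -0.29], [-0.06, 0.23, 0.28]]
    - [[-0.04, -0.93, -0.29], [-0.06, 0.23, 0.28]]
  hand: 0.45

```text
time_s: 9.9
ee_pos: [0.5031, 0.0855, 0.2449]
ee_rot: [[-0.976, 0.073, 0.205], [0.056, 0.995, -0.085], [-0.21, -0.072, -0.975]]
ft_force: [0.5, 0.4, -0.4]
finger_gap: 0.45
finger_force: 0.0
```

Request:
servo_tool:
  motion:
    - [[-0.05, -0.93, -0.3], [-0.06, 0.22, 0.28]]
    - [[-0.07, -0.92, -0.31], [-0.07, 0.23, 0.27]]
    - [[0.09, -0.97, 0.55], [-0.03, 0.21, -0.19]]
    - [[0.1, -0.97, 0.54], [-0.03, 0.21, -0.19]]
    - [[0.1, -0.97, 0.54], [-0.03, 0.21, -0.19]]
    - [[0.11, -0.97, 0.54], [-0.03, 0.21, -0.19]]
    - [[0.12, -0.96, 0.54], [-0.03, 0.21, -0.19]]
    - [[0.12, -0.96, 0.54], [-0.02, 0.21, -0.2]]

```text
time_s: 10.7
ee_pos: [0.4859, -0.0689, 0.1989]
ee_rot: [[-0.999, 0.007, 0.039], [0.005, 0.999, -0.044], [-0.039, -0.044, -0.998]]
ft_force: [1.0, -0.0, -0.5]
finger_gap: 0.45
finger_force: 0.0
```

Request:
servo_tool:
  motion:
    - [[0.13, -0.96, 0.54], [-0.03, 0.21, -0.19]]
    - [[0.14, -0.96, 0.54], [-0.02, 0.21, -0.2]]
    - [[0.14, -0.96, 0.55], [-0.03, 0.21, -0.19]]
    - [[0.15, -0.96, 0.55], [-0.02, 0.21, -0.2]]
    - [[0.16, -0.96, 0.55], [-0.03, 0.21, -0.19]]
    - [[0.17, -0.96, 0.55], [-0.02, 0.21, -0.2]]
    - [[0.17, -0.95, 0.55], [-0.03, 0.22, -0.19]]
    - [[0.18, -0.95, 0.55], [-0.02, 0.21, -0.2]]

```text
time_s: 11.5
ee_pos: [0.4675, -0.2267, 0.1179]
ee_rot: [[-0.98, -0.147, -0.13], [-0.144, 0.989, -0.036], [0.134, -0.017, -0.991]]
ft_force: [0.3, 0.2, 0.7]
finger_gap: 0.451
finger_force: 0.0
```

```bash
python3 - <<'E'
from geo import *
Q=QS(SY);G=H-SD*Q[:,2]
plan([(G+[0,0,.03],Q),(G,Q)])
E
```

```text
[[[0.09, -0.7, 0.77], [-0.02, 0.16, -0.15]], [[0.09, -0.7, 0.77], [-0.02, 0.16, -0.15]], [[0.08, -0.7, 0.77], [-0.02, 0.16, -0.15]], [[0.09, -0.7, 0.78], [-0.01, 0.17, -0.14]], [[-0.15, 0.0, 0.73], [0.0, 0.0, 0.0]], [[-0.15, 0.0, 0.74], [0.0, 0.0, 0.0]]]
6 [ 0.4606 -0.2853  0.0285] 11.5
```

Request:
servo_tool:
  motion:
    - [[0.09, -0.7, 0.77], [-0.02, 0.16, -0.15]]
    - [[0.09, -0.7, 0.77], [-0.02, 0.16, -0.15]]
    - [[0.08, -0.7, 0.77], [-0.02, 0.16, -0.15]]
    - [[0.09, -0.7, 0.78], [-0.01, 0.17, -0.15]]
    - [[0, 0, 0], [0, 0, 0]]

```text
time_s: 12.0
ee_pos: [0.4601, -0.2852, 0.0575]
ee_rot: [[-0.959, -0.203, -0.196], [-0.199, 0.979, -0.04], [0.2, 0.001, -0.98]]
ft_force: [-0.4, -0.4, 0.3]
finger_gap: 0.446
finger_force: 0.0
```

```bash
python3 - <<'E'
from geo import *
Q=QS(SY);G=H-SD*Q[:,2]
plan([(G,Q)])
c=camera("scene");u=proj(c,H).astype(int)
cv2.imwrite("pics/s1.png",cv2.resize(c["img"][u[1]-45:u[1]+45,u[0]-55:u[0]+55,::-1],None,fx=6,fy=6,interpolation=cv2.INTER_CUBIC))
E
```

```text
[[[-0.16, 0.0, 0.7], [0.01, -0.01, 0.0]], [[-0.16, -0.01, 0.71], [0.0, 0.0, -0.01]]]
2 [ 0.4608 -0.2853  0.0286] 12.0
```

View pics/s1.png

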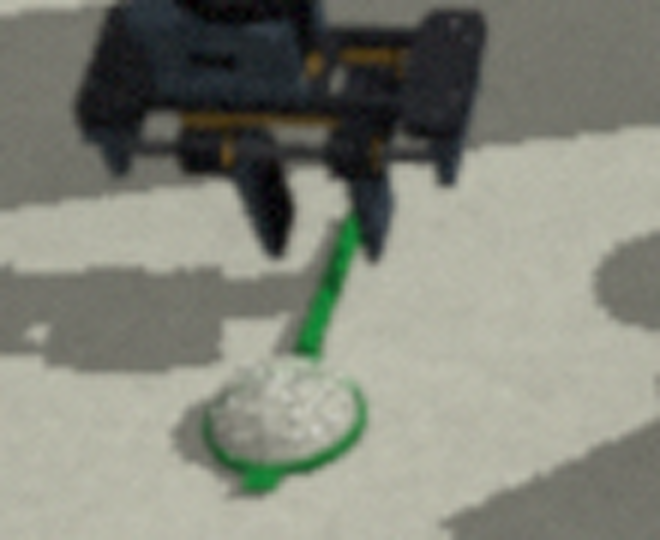

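The fingers are centred over the handle: tips at (278,250) and (372,255), with the handle at about (335,270) between them. Going down and gripping.

Request:
servo_tool:
  motion:
    - [[-0.16, 0, 0.7], [0, 0, 0]]
    - [[-0.16, 0, 0.7], [0, 0, 0]]
    - [[0, 0, 0], [0, 0, 0]]

```text
time_s: 12.35
ee_pos: [0.4612, -0.2841, 0.0284]
ee_rot: [[-0.959, -0.204, -0.195], [-0.2, 0.979, -0.041], [0.199, -0.0, -0.98]]
ft_force: [-0.5, 0.2, 0.6]
finger_gap: 0.449
finger_force: 0.0
```

Request:
servo_tool:
  motion:
    - [[0, 0, 0], [0, 0, 0]]
    - [[0, 0, 0], [0, 0, 0]]
    - [[0, 0, 0], [0, 0, 0]]
    - [[0, 0, 0], [0, 0, 0]]
    - [[0, 0, 0], [0, 0, 0]]
    - [[0, 0, 0], [0, 0, 0]]
  hand: 0
  newtons: 50

```text
time_s: 12.95
ee_pos: [0.4613, -0.2847, 0.0298]
ee_rot: [[-0.96, -0.203, -0.194], [-0.199, 0.979, -0.041], [0.199, -0.001, -0.98]]
ft_force: [-0.7, 0.4, 2.2]
finger_gap: 0.122
finger_force: 50.0
```

```bash
python3 st.py; python3 -c "
from geo import *
s=sense();R=np.array(s['ee_rot']);print(s['ee_pos'],R@np.linalg.inv(QS(SY)))
np.savez('g.npz',P=s['ee_pos'],R=R)"
```

```text
12.95 [ -30.7   30.2  116.1  -11.4   42.8 -123.4] K-frame [-0.0195 -0.5108 -0.0525] F [0.4276 0.2533 2.2968] M [ 0.1686  0.0786 -0.0647] 11.085505291726287 49.987855553627014
couple zb 0.0012309345410685263 angle 0.5263263852732557
[ 0.4613 -0.2847  0.0298] [[ 1.      0.0004 -0.0002]
 [-0.0004  1.      0.0006]
 [ 0.0002 -0.0006  1.    ]]
```

```bash
cat >> geo.py <<'E'
try:
    g=np.load("g.npz"); ht=g["R"].T@(H-g["P"]); ht[1]=0
    C=o+B@[0,p[4],.016]; QF=tool(B,0)@Ro.from_rotvec([0,DEL,0]).as_matrix()
    fin=lambda h,x=0,y=0: C+B@[x,y,h]-QF@ht
except Exception as e: pass
E
python3 - <<'E'
from geo import *
from ik import ik
print(ht,C,fin(0))
for P in([.5,.1,.25],fin(.06),fin(.02),fin(0),fin(-.004)): print(P,ik(np.array(P),QF[:,2]))
plan([([.47,-.25,.12],QS(SY)),([.49,-.1,.24],QS(.05)),([.49,.1,.24],QF),(fin(.06),QF)],vmax=.9)
E
```

```text
[ 0.3173 -0.0003  0.5504  0.0403  0.6031  0.2439  0.0234] 8.701172091390985e-05
[0.0005 0.     0.0203] [0.5487 0.138  0.0718] [0.5428 0.1392 0.0912]
[0.5, 0.1, 0.25] (array([ 12.2639,  -2.6911, 128.5386, -12.3017,  37.7908]), np.float64(9.224924295934055e-24))
[0.5134 0.1455 0.1431] (array([ 17.3951,  10.8339, 128.4675, -20.9135,  25.9084]), np.float64(1.2268106338198639e-28))
[0.533  0.1413 0.1085] (array([ 16.2317,  16.1408, 126.9221, -23.4946,  22.15  ]), np.float64(1.3732312874753507e-27))
[0.5428 0.1392 0.0912] (array([ 15.6808,  18.7674, 126.028 , -25.007 ,  20.4371]), np.float64(2.658175018886475e-26))
[0.5448 0.1388 0.0877] (array([ 15.573 ,  19.2898, 125.8399, -25.3285,  20.1082]), np.float64(8.337707950738429e-26))
[[[0.02, 0.27, -0.76], [0.0, 0.0, 0.0]], [[0.02, 0.27, -0.76], [0.0, 0.0, 0.0]], [[0.02, 0.27, -0.76], [0.0, 0.0, 0.0]], [[0.02, 0.27, -0.77], [0.0, 0.0, 0.0]], [[0.03, 0.26, -0.76], [0.0, 0.0, 0.0]], [[0.02, 0.27, -0.77], [-0.01, 0.0, 0.0]], [[-0.16, 0.89, -0.8], [-0.04, 0.0, 0.19]], [[-0.14, 0.9, -0.79], [-0.04, 0.0, 0.19]]]
[[[-0.11, 0.78, -0.68], [-0.03, 0.0,
[... 365 characters left out ...]
-0.01, 0.83, -0.01], [0.01, -0.43, 0.22]], [[0.01, 0.83, -0.01], [0.01, -0.44, 0.22]], [[0.03, 0.83, -0.01], [0.01, -0.43, 0.22]], [[0.05, 0.83, -0.01], [0.02, -0.44, 0.22]], [[0.07, 0.83, -0.02], [0.01, -0.43, 0.22]], [[0.08, 0.83, -0.02], [0.01, -0.44, 0.22]], [[0.1, 0.83, -0.03], [0.02, -0.43, 0.21]]]
[[[0.12, 0.83, -0.03], [0.01, -0.44, 0.22]], [[0.13, 0.82, -0.04], [0.02, -0.43, 0.21]], [[0.15, 0.82, -0.05], [0.01, -0.44, 0.22]], [[0.15, 0.41, 0.8], [0.0, 0.0, 0.0]], [[0.15, 0.41, 0.8], [0.0, 0.0, 0.0]], [[0.15, 0.41, 0.8], [0.0, 0.0, 0.0]], [[0.15, 0.41, 0.8], [0.0, 0.0, 0.0]], [[0.15, 0.41, 0.8], [0.0, 0.0, 0.0]]]
[[[0.15, 0.42, 0.81], [0.0, 0.0, 0.0]]]
33 [0.5135 0.1455 0.1431] 12.95
```

Request:
servo_tool:
  motion:
    - [[0, 0.1, -0.4], [0, 0, 0]]
    - [[0.02, 0.27, -0.76], [0, 0, 0]]
    - [[0.02, 0.27, -0.76], [0, 0, 0]]
    - [[0.02, 0.27, -0.77], [0, 0, 0]]
    - [[0.03, 0.26, -0.76], [0, 0, 0]]
    - [[0.02, 0.27, -0.77], [0, 0, 0]]
    - [[-0.16, 0.89, -0.8], [-0.04, 0, 0.19]]
    - [[-0.14, 0.9, -0.79], [-0.04, 0, 0.19]]

```text
time_s: 13.75
ee_pos: [0.4749, -0.2152, 0.1443]
ee_rot: [[-0.967, -0.164, -0.195], [-0.161, 0.986, -0.033], [0.198, -0.001, -0.98]]
ft_force: [1.0, -0.3, -1.0]
finger_gap: 0.117
finger_force: 50.0
```

Request:
servo_tool:
  motion:
    - [[-0.11, 0.78, -0.68], [-0.03, 0, 0.16]]
    - [[-0.09, 0.78, -0.67], [-0.03, 0, 0.16]]
    - [[-0.08, 0.78, -0.67], [-0.03, 0, 0.16]]
    - [[-0.07, 0.78, -0.67], [-0.03, 0, 0.16]]
    - [[-0.05, 0.79, -0.67], [-0.03, 0, 0.16]]
    - [[-0.04, 0.79, -0.66], [-0.04, 0, 0.17]]
    - [[-0.03, 0.8, -0.66], [-0.03, 0, 0.16]]
    - [[-0.04, 0.83, 0], [0.01, -0.43, 0.22]]

```text
time_s: 14.55
ee_pos: [0.4908, -0.0859, 0.2347]
ee_rot: [[-0.988, -0.029, -0.153], [-0.028, 1.0, -0.011], [0.153, -0.007, -0.988]]
ft_force: [-0.5, -0.4, -1.2]
finger_gap: 0.121
finger_force: 50.0
```

Request:
servo_tool:
  motion:
    - [[-0.02, 0.83, 0], [0.01, -0.43, 0.22]]
    - [[-0.01, 0.83, 0], [0.01, -0.43, 0.22]]
    - [[0.01, 0.83, 0], [0.01, -0.44, 0.22]]
    - [[0.03, 0.83, 0], [0.01, -0.43, 0.22]]
    - [[0.05, 0.83, 0], [0.02, -0.44, 0.22]]
    - [[0.07, 0.83, 0], [0.01, -0.43, 0.22]]
    - [[0.08, 0.83, 0], [0.01, -0.44, 0.22]]
    - [[0.1, 0.83, 0], [0.02, -0.43, 0.21]]

```text
time_s: 15.35
ee_pos: [0.4893, 0.0473, 0.2307]
ee_rot: [[-0.971, 0.145, 0.19], [0.14, 0.989, -0.04], [-0.194, -0.012, -0.981]]
ft_force: [0.9, -0.4, -0.3]
finger_gap: 0.12
finger_force: 50.0
```

```bash
python3 - <<'E'
from geo import *
plan([(fin(.06),QF)],vmax=.8); s=sense();print(s["finger_gap"]*91,s["q"])
E
```

```text
[[[0.05, 0.73, 0.62], [0.01, -0.18, 0.09]], [[0.07, 0.73, 0.62], [0.01, -0.18, 0.09]], [[0.09, 0.72, 0.61], [0.0, -0.18, 0.09]], [[0.1, 0.73, 0.61], [0.01, -0.19, 0.09]], [[0.12, 0.72, 0.61], [0.0, -0.18, 0.09]], [[0.14, 0.72, 0.61], [0.01, -0.19, 0.1]], [[0.17, 0.73, 0.6], [0.0, -0.18, 0.09]]]
7 [0.5134 0.1456 0.1431] 15.35
10.87967253289735 [  4.3567  -0.9499 128.2619  -4.6651  42.0355 -74.1758]
```

Request:
servo_tool:
  motion:
    - [[0.05, 0.73, 0.62], [0.01, -0.18, 0.09]]
    - [[0.07, 0.73, 0.62], [0.01, -0.18, 0.09]]
    - [[0.09, 0.72, 0.61], [0, -0.18, 0.09]]
    - [[0.1, 0.73, 0.61], [0.01, -0.19, 0.09]]
    - [[0.12, 0.72, 0.61], [0, -0.18, 0.09]]
    - [[0.14, 0.72, 0.61], [0.01, -0.19, 0.1]]
    - [[0.17, 0.73, 0.6], [0, -0.18, 0.09]]
    - [[0, 0, 0], [0, 0, 0]]

```text
time_s: 16.15
ee_pos: [0.5126, 0.1456, 0.1415]
ee_rot: [[-0.929, 0.205, 0.307], [0.194, 0.979, -0.066], [-0.314, -0.002, -0.949]]
ft_force: [-1.6, 0.2, -0.6]
finger_gap: 0.115
finger_force: 50.0
```

```bash
python3 - <<'E'
from geo import *
plan([(fin(.03),QF)]); s=sense();P=np.array(s["ee_pos"]);R=np.array(s["ee_rot"])
# expected handle geometry given hand; compare with seen green handle & bowl
hm=P+R@ht; hx=-(R@Ro.from_rotvec([0,-DEL,0]).as_matrix())[:,0]
out=[]
for n in("top","scene"):
    c=camera(n); out.append(c)
    for t in("sieve_bowl","sieve_grip"): print(n,t,[(B.T@(np.array(r["at"])-C),round(r["score"],2)) for r in pinpoint(c,t)[:2]])
    print("exp bowl",B.T@(hm+.104*hx-C),proj(c,hm+.104*hx),"mid",proj(c,hm),"end",proj(c,hm-.062*hx))
    u=proj(c,C).astype(int); im=c["img"][u[1]-50:u[1]+45,u[0]-50:u[0]+50,::-1]; cv2.imwrite(f"pics/p_{n}.png",cv2.resize(im,None,fx=4,fy=4,interpolation=cv2.INTER_CUBIC)); print(u)
cv2.imwrite("pics/p.png",np.hstack([cv2.imread("pics/p_top.png"),cv2.imread("pics/p_scene.png")]))
E
```

```text
[[[-0.19, 0.0, 0.7], [0.0, -0.02, 0.01]], [[-0.18, 0.0, 0.71], [-0.01, -0.02, 0.02]]]
2 [0.5282 0.1423 0.1171] 16.15
top sieve_bowl [(array([0.1029, 0.007 , 0.0621]), 0.67)]
top sieve_grip [(array([-0.0056,  0.0037,  0.0551]), 0.58), (array([0.0993, 0.0061, 0.0609]), 0.5)]
exp bowl [0.1023 0.0003 0.0587] [292.0596 169.81  ] mid [286.214 207.816] end [282.9917 228.7667]
[291 197]
scene sieve_bowl [(array([0.1061, 0.0008, 0.0589]), 0.65)]
scene sieve_grip [(array([-0.0004, -0.0021,  0.0587]), 0.59)]
exp bowl [0.1023 0.0003 0.0587] [345.5241 192.8252] mid [360.7846 188.3514] end [368.8045 186.0003]
[354 210]
```

View pics/p.png

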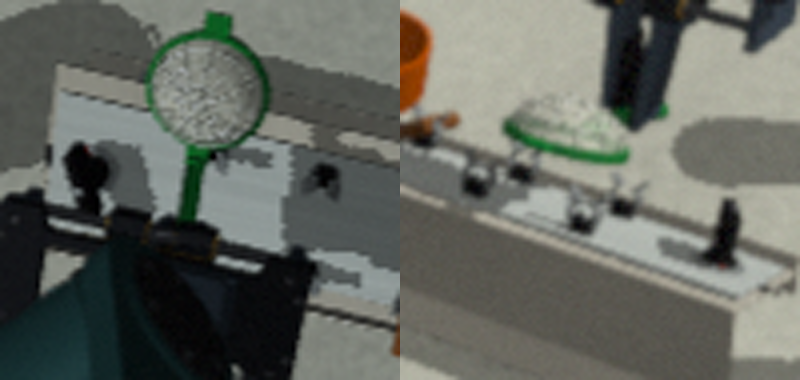

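The sieve sits in the hand as expected: bowl at top (293,170) against a predicted (292,170), and over pair a. Descending along -z of the bar.

Request:
servo_tool:
  motion:
    - [[-0.19, 0, 0.7], [0, -0.02, 0.01]]
    - [[-0.18, 0, 0.7], [0, -0.02, 0.02]]
    - [[-0.08, 0, 0.39], [0, 0, 0]]
    - [[-0.08, 0, 0.39], [0, 0, 0]]
    - [[0, 0, 0], [0, 0, 0]]

```text
time_s: 16.95
ee_pos: [0.5369, 0.1393, 0.1038]
ee_rot: [[-0.927, 0.21, 0.312], [0.199, 0.978, -0.067], [-0.319, -0.0, -0.948]]
ft_force: [-0.8, -0.2, 0.4]
finger_gap: 0.116
finger_force: 50.0
```

```bash
cat > st2.py <<'E'
from geo import *
s=sense();P=np.array(s["ee_pos"]);R=np.array(s["ee_rot"]);print(s["time_s"],"handle in clip",B.T@(P+R@ht-C),"F",B.T@np.array(s["ft_force"]),"rot",Ro.from_matrix(R.T@QF).as_rotvec(),np.array(s["q"])[3:5],s["finger_gap"]*91)
E
python3 st2.py; python3 - <<'E'
from geo import *
for n in("top","scene"):
    c=camera(n)
    u=proj(c,C).astype(int); im=c["img"][u[1]-45:u[1]+45,u[0]-50:u[0]+50,::-1]; cv2.imwrite(f"pics/p_{n}.png",cv2.resize(im,None,fx=4,fy=4,interpolation=cv2.INTER_CUBIC))
cv2.imwrite("pics/p2.png",np.hstack([cv2.imread("pics/p_top.png"),cv2.imread("pics/p_scene.png")]))
E
```

```text
16.95 handle in clip [ 0.0013 -0.0012  0.0139] F [-0.4754 -0.3706  0.7513] rot [-0.0009  0.0009 -0.0021] [-23.9731  21.6516] 10.51604012572595
```

View pics/p2.png

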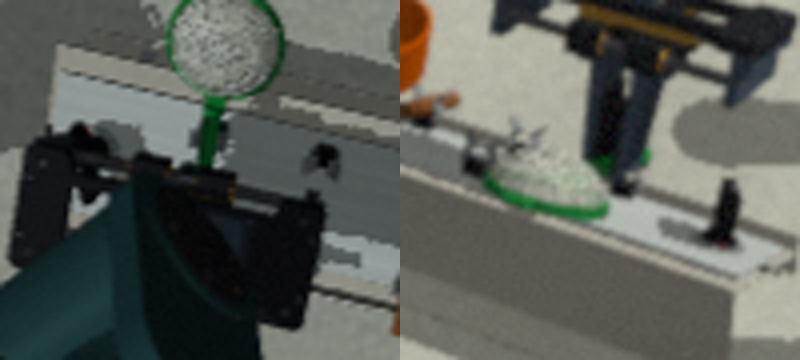

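The handle (top crop (211,125)) lies between the upper clip's prongs. I'll correct 1 mm in y and push down step by step.

Request:
servo_tool:
  motion:
    - [[-0.03, 0.05, 0.15], [0, 0, 0]]
    - [[-0.03, 0, 0.15], [0, 0, 0]]
    - [[-0.03, 0, 0.15], [0, 0, 0]]
    - [[0, 0, 0], [0, 0, 0]]

```text
time_s: 17.45
ee_pos: [0.541, 0.139, 0.096]
ee_rot: [[-0.927, 0.21, 0.311], [0.198, 0.978, -0.068], [-0.318, -0.001, -0.948]]
ft_force: [5.7, -9.5, -10.4]
finger_gap: 0.12
finger_force: 49.9
```

```bash
python3 st2.py
```

```text
17.45 handle in clip [ 0.001  -0.0007  0.005 ] F [  1.2984  -8.0955 -12.7544] rot [-0.0019  0.0005 -0.0016] [-24.7558  20.9763] 10.942538571002427
```

Request:
servo_tool:
  motion:
    - [[-0.02, 0, 0.1], [0, 0, 0]]
    - [[-0.02, 0, 0.1], [0, 0, 0]]
    - [[0, 0, 0], [0, 0, 0]]

```text
time_s: 17.75
ee_pos: [0.5427, 0.1384, 0.0938]
ee_rot: [[-0.927, 0.21, 0.311], [0.199, 0.978, -0.069], [-0.319, -0.002, -0.948]]
ft_force: [-18.5, -11.0, 32.9]
finger_gap: 0.122
finger_force: 50.0
```

```bash
python3 st2.py
```

```text
17.75 handle in clip [ 0.0014 -0.0009  0.0022] F [  2.7772 -14.5599  36.3578] rot [-0.0029  0.0007 -0.002 ] [-25.0557  20.8067] 11.136711858006748
```

Force passed through -13 N (the snap) to +36 N (hard saddle), so it is seated. Relieving the push and opening.

Request:
servo_tool:
  motion:
    - [[0.01, -0.04, -0.07], [0, 0, 0]]
    - [[0, 0, 0], [0, 0, 0]]

```text
time_s: 17.95
ee_pos: [0.5424, 0.1383, 0.0944]
ee_rot: [[-0.927, 0.21, 0.312], [0.198, 0.978, -0.067], [-0.319, -0.0, -0.948]]
ft_force: [-3.0, -5.1, 3.8]
finger_gap: 0.119
finger_force: 50.0
```

Request:
servo_tool:
  motion:
    - [[0, 0, 0], [0, 0, 0]]
    - [[0, 0, 0], [0, 0, 0]]
    - [[0, 0, 0], [0, 0, 0]]
    - [[0, 0, 0], [0, 0, 0]]
  hand: 0.3

```text
time_s: 18.35
ee_pos: [0.5428, 0.1387, 0.0941]
ee_rot: [[-0.927, 0.209, 0.313], [0.198, 0.978, -0.066], [-0.32, 0.0, -0.948]]
ft_force: [-0.1, 0.3, -0.4]
finger_gap: 0.295
finger_force: 0.0
```

```bash
python3 st2.py
```

```text
18.35 handle in clip [ 0.0016 -0.0005  0.0025] F [-0.3525  0.3018 -0.3139] rot [-0.0001  0.0018 -0.0017] [-24.8764  20.6444] 26.827685127049133
```

Request:
servo_tool:
  motion:
    - [[0.1, 0, -0.5], [0, 0, 0]]
    - [[0.15, 0, -0.8], [0, 0, 0]]
    - [[0.15, 0, -0.8], [0, 0, 0]]
    - [[0.15, 0, -0.8], [0, 0, 0]]
    - [[0.5, 0, -0.8], [0, 0, 0]]
    - [[0.5, 0, -0.8], [0, 0, 0]]
    - [[0.5, 0, -0.8], [0, 0, 0]]
    - [[0.5, 0, -0.8], [0, 0, 0]]

```text
time_s: 19.15
ee_pos: [0.4564, 0.157, 0.1943]
ee_rot: [[-0.927, 0.209, 0.313], [0.198, 0.978, -0.066], [-0.32, 0.001, -0.948]]
ft_force: [-0.6, -0.8, 0.2]
finger_gap: 0.301
finger_force: 0.0
```

```bash
python3 - <<'E'
from geo import *
from scipy.optimize import least_squares
print(sense()["time_s"])
cs=[camera(n) for n in("top","scene")]
for n,c in zip(("top","scene"),cs):
    for t in("sieve_bowl","sieve_grip","clips_a","knob_grip","washer_mark"): print(n,t,[(B.T@(np.array(r["at"])-C),round(r["score"],2)) for r in pinpoint(c,t)[:2]])
    u=proj(c,C).astype(int); im=c["img"][u[1]-50:u[1]+45,u[0]-50:u[0]+50,::-1]; cv2.imwrite(f"pics/p_{n}.png",cv2.resize(im,None,fx=4,fy=4,interpolation=cv2.INTER_CUBIC))
cv2.imwrite("pics/p3.png",np.hstack([cv2.imread("pics/p_top.png"),cv2.imread("pics/p_scene.png")]))
E
```

```text
19.15
top sieve_bowl [(array([0.1016, 0.0009, 0.004 ]), 0.85)]
top sieve_grip [(array([-0.0011, -0.0016,  0.0003]), 0.58)]
top clips_a [(array([-0.0002, -0.0795,  0.0009]), 0.79), (array([ 0.0026, -0.0007,  0.0028]), 0.69)]
top knob_grip [(array([0.0013, 0.0796, 0.017 ]), 0.63)]
top washer_mark [(array([ 0.0165,  0.0908, -0.0118]), 0.61)]
scene sieve_bowl [(array([ 0.1049,  0.0001, -0.    ]), 0.72), (array([ 0.1864, -0.2824, -0.1874]), 0.32)]
scene sieve_grip [(array([0.0012, 0.0017, 0.003 ]), 0.75)]
scene clips_a [(array([-0.    , -0.0746,  0.0022]), 0.93), (array([ 0.0011, -0.0035,  0.0009]), 0.63)]
scene knob_grip [(array([0.0059, 0.0826, 0.0178]), 0.49)]
scene washer_mark [(array([ 0.0131,  0.0861, -0.011 ]), 0.56)]
```

View pics/p3.png

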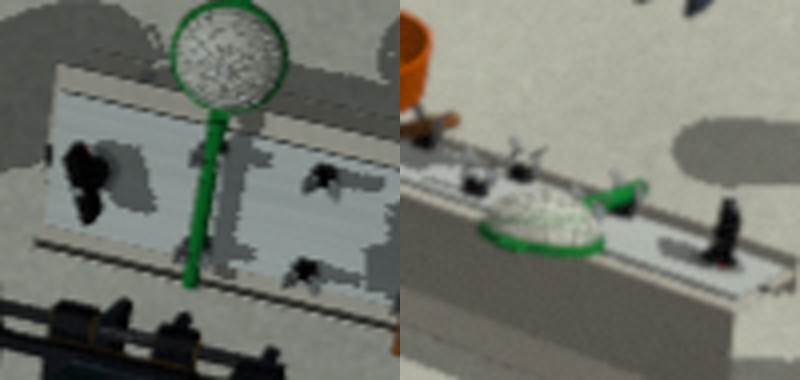

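Both pictures show the handle down in both clips of pair a and straight. In the scene crop it lies about 7 mm above the clip feet at (622,197), as a seated handle should. The knob is back at rest and the hand is clear, so I'm handing in.

```bash
python3 -c "
from rig import *
print(close_job())"
```

```text
the job is handed in; nothing more can be done
None
```

I wound the knob clockwise to about 0.5 N·m for over a second and it sprang back with no sign of the screw turning; the sieve is snapped into clip pair a, bowl up the slope and released, and the job was handed in at about 19 s (no verdict came back).

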